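# Fetch the check weight from behind the tea tins

## Robot

A 7-joint arm with a two-finger parallel gripper is mounted at the origin on the work surface. World frame = base frame: x ahead of the robot, y to its left, z up, the work surface at z = 0. Lengths are in m, angles in rad, forces in N, time in s.
With the tool pointing down it reaches from about 0.425 to 1.025 m from the base axis. Payload 3.6 kg.
Tool frame: the origin (TCP) lies on the mounting face of the last link; the fingertips stand 173 mm ahead of it and the grasp point (between the pads) lies 155 mm ahead of it; z points along the fingers, y is the line along which they close (so a half turn about z gives the same grasp; the last joint's range is limited). The gripper opens to 85 mm and grips with 20 to 120 N. Pads are 22 mm wide; open, the fingers measure 114 mm over their backs; the gripper's body (76 mm by 85 mm) begins 54 mm behind the grasp point. The pads swing forward as they close: fully open they stand 13 mm farther back than shut.
Start: joints at [-1.288, 0.591, 0.048, 1.609, -0.033, 0.943, -0.034], TCP at [0.267, 0.674, 0.405] pointing down, gripper open.
Joint ranges: [-2.69, 2.69], [-0.47, 2.24], [-1.27, 1.36], [0.19, 2.51], [-1.53, 4.68], [0.08, 2.07], [-3.09, 3.09]. Speed limits (rad/s): [2.57, 2.57, 3.14, 3.14, 3.14, 3.14, 3.14].

## Interface

Orientations are given as a unit quaternion [x, y, z, w].
In Python, from workcell import manip, eoat, read_state, cams gives the robot as it stands. Calls block until the motion is done:
- manip.goto(position, orientation): joint-space move of the TCP to a pose.
- manip.servo_line(position, max_speed=0.15, ori=None): straight line of the TCP; ori=None keeps the orientation; max_speed is the mean speed in m/s.
- manip.move_joints(angles): joint-space move.
- eoat.grip(opening, grasp_force=None): opening from 0.0 (shut) to 1.0 (fully open); grasp_force is the grip in N (None keeps the last); returns when the fingers have stopped.
- manip.pause(seconds).
- manip.inverse_kinematics(position, orientation): joint angles nearest the present ones, or None.
- read_state(): the state.
- cams.grab_frame(name): name is "scene" or "top" or "wrist"; returns a dict with "color" (480x640x3 uint8, blue, green, red), "fov_y" (degrees; the focal length in pixels is half the picture's height over the tangent of half this angle, whatever the lens; pixels are square), "cx", "cy" (the principal point, pixels), "k1" (the pictures are not rectified: a ray, as slopes to the right and down, at radius r is drawn at 1 + k1 r^2 times it, then the intrinsics apply), "R" (3x3) and "t" (3): a world point X has camera coordinates R X + t. Camera axes: x right, y down, z forward; pixel columns grow to the right and rows downward; lengths in m; the calibration is good to about 2 mm. A picture is of the moment at which its call begins. There is no depth.
A pose or a line that the arm cannot do raises manip.IKError and nothing moves.
- manip.hand_in(): hands the job in; it is judged then, once.
The state is a dict: "time": time; "joint_pos": joint angles; "dq": joint speeds; "tau": joint torques, N m; "tool_pos": TCP position; "eef_rot": TCP orientation; "force": force on the tool from outside, world axes, zero at the start; "moment": the same for the moment, N m; "gripper_width": opening from 0.0 (shut) to 1.0 (fully open); "finger_force": force on a finger pad.
Only numpy, scipy, OpenCV 4.12 (cv2) and the standard library are available. Lean on these libraries where they do the work, as an engineer would, in place of code of your own. Each camera call takes 0.05 s, during which the arm holds its last target. There are 200 camera calls.

## Task

The scale is due for its check with the large knob weight, which stands boxed in behind the three tea tins in the plywood caddy. Clear all three tins onto the steel tray, then set the large weight gently in the middle of the scale pan, and after that put each tin back upright in the caddy where it stood before. Do not tip any tin over, and leave the small weight where it stands.

Things in the scene. Friction and masses are not known exactly. Their poses are not given: they have to be found in the camera images.
- round_tin: Closed tinplate tea tin with a paper band round it, round, 51 mm diameter, 115 mm tall, about 120 g, loose, standing upright on the floor of the caddy. Origin: centre of its underside; z up. The axes x and y have no meaning on a round tin. Its upper 50 mm stand clear above the weights and the caddy walls.
- square_tin: Closed tinplate tea tin with a paper band round it, square, 48 x 48 mm, 115 mm tall, about 120 g, loose, standing upright on the floor of the caddy. Origin: centre of its underside; z up. The x and y axes stand square to its side faces. Its upper 50 mm stand clear above the weights and the caddy walls.
- hex_tin: Closed tinplate tea tin with a paper band round it, six-sided, 54 mm across the corners and 47 mm across the flats, 115 mm tall, about 120 g, loose, standing upright on the floor of the caddy. Origin: centre of its underside; z up. Two corners lie on its x axis; its y axis stands square to two of the flats. Its upper 50 mm stand clear above the weights and the caddy walls.
- large_weight: The larger of the two bare steel knob weights (500 g): a plain cylinder 38 mm in diameter from the foot to 42 mm up, then a neck and a knob 24 mm in diameter at 48 to 60 mm; 60 mm tall in all. Loose. It stands on the caddy floor near the back wall, with one tin close on its left, one on its right and one in front. Origin: centre of its underside.
- small_weight: The smaller steel knob weight (200 g), 27 mm in diameter, 42 mm tall, loose, in one front corner of the caddy (a small black hand stamp with a wooden knob, 62 mm tall, stands in the other). It is not used and stays there. Origin: centre of its underside.
- caddy: Open plywood caddy, fixed, 152 mm deep (x) by 222 mm wide (y), floor 6 mm thick, walls 6 mm thick: back wall (+x side) and side walls 46 mm high over the table, front lip 18 mm. Origin: centre of its underside on the table; -x is its front, towards the robot. The large weight stands at about (40, 0) mm in its frame; the tins at about (40, 58), (40, -58) and (-18, 0) mm, which tin is where changes.
- tray: Empty shallow stainless steel tray, fixed, 304 mm long (x) by 154 mm wide (y), floor top 4 mm and rim 20 mm above the table. Origin: centre of its underside on the table. The three tins fit side by side along its length. It lies on one side of the caddy, left or right.
- scale: Bench scale, fixed, white housing with a grey display panel on its robot side (-x). Square steel pan 150 x 150 mm, flat, its top 62 mm above the table and rigid. Origin: on the table straight below the middle of the pan. It stands on the other side of the caddy from the tray.

How it is judged:
By the outcome, as a careful person would: the job done as asked, in the order asked, and still so for the second after the job is handed in, with the robot touching nothing.
It also fails if it takes over 144 s, if anything falls off the work surface, if the arm or the gripper's body presses on something with over 40 N, if the wrist force passes 120 N, or if a joint passes its speed limit or range.

## Working session

There is one attempt and no reset: what is moved stays moved. The work goes in short steps, each a Python script; the robot and the scene stay as the last script left them, time stands still between calls to the robot, and variables do not carry over. Pictures are saved under pics/ and viewed, at most 14 in all, crops included, and the job is handed in when it is done.

```bash
ls; mkdir -p pics
python3 - <<'E'
from workcell import manip, eoat, read_state, cams
import cv2,numpy as np
for n in("scene","top"):
    f=cams.grab_frame(n); cv2.imwrite(f"pics/{n}0.png",f["color"])
    print(n,{k:(np.round(v,4).tolist() if k!='color' else 0) for k,v in f.items()})
s=read_state();print(s)
E
```

```text
pics
scene {'color': 0, 'fov_y': 52.9153, 'cx': 314.6609, 'cy': 239.0225, 'k1': -0.0779, 'R': [[-0.7324, 0.6809, 0.003], [0.5566, 0.6013, -0.5733], [-0.3921, -0.4182, -0.8194]], 't': [0.4078, -0.3012, 1.1891]}
top {'color': 0, 'fov_y': 52.4691, 'cx': 319.3878, 'cy': 242.8311, 'k1': -0.0833, 'R': [[-0.0041, -0.9996, -0.028], [-0.9961, 0.0066, -0.0878], [0.0879, 0.0275, -0.9957]], 't': [0.0175, 0.5656, 0.9307]}
{'time': 0.1, 'joint_pos': array([-1.28748687,  0.59203806,  0.04829752,  1.60967534, -0.03330006,
        0.94269148, -0.03368932]), 'dq': array([ 0.00116284, -0.00381769, -0.00097929, -0.00472078,  0.00188863,
        0.00281303, -0.00091268]), 'tau': array([ 5.24491479e-03, -5.49999583e+01,  1.55337118e+00, -1.98824376e+01,
        9.70432215e-03,  3.81503240e-03, -1.02406542e-06]), 'tool_pos': array([0.26659461, 0.67379133, 0.403654  ]), 'eef_rot': array([ 1.87244320e-01,  9.82312861e-01, -9.94846008e-04, -1.33881688e-04]), 'force': array([-0.00334965,  0.18039698,  1.40905855]), 'moment': array([0.01950658, 0.01545471, 0.01957918]), 'finger_force': 0.0, 'gripper_width': 1.0025482886389083}
```

View pics/top0.png

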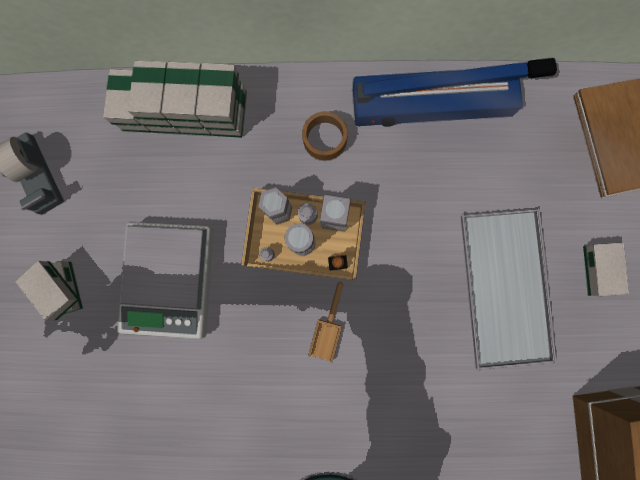

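View pics/scene0.png

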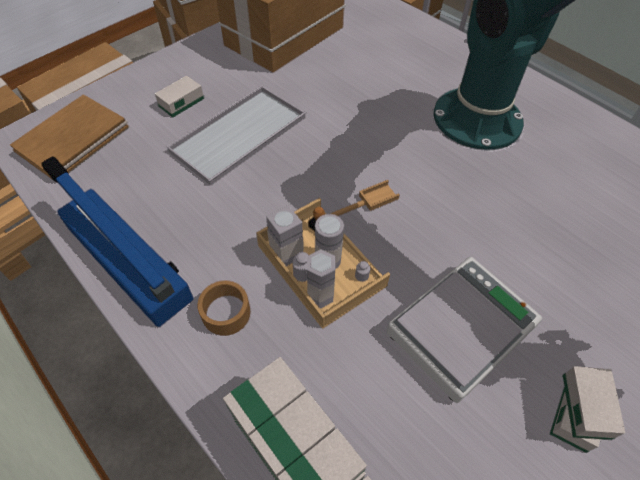

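The top view shows the caddy at about (303,232), with the hex tin at (274,203), the square tin at (336,211) and the round tin in front at (299,238). The large weight's knob is at (307,213), the scale is on the left at about (165,270), and the tray is on the right at about (508,287). The scene view agrees: the hex and square tins stand either side of the large weight, and the stamp is in the front right corner.

```bash
cat > h.py <<'E'
from workcell import manip, eoat, read_state, cams
import cv2,numpy as np
def ray(f,uv):
    fl=240/np.tan(np.radians(f["fov_y"]/2)); K=np.array([[fl,0,f["cx"]],[0,fl,f["cy"]],[0,0,1.]])
    n=cv2.undistortPoints(np.array(uv,float).reshape(-1,1,2),K,np.array([f["k1"],0,0,0.])).reshape(-1,2)
    R=np.array(f["R"]);t=np.array(f["t"])
    return -R.T@t, np.c_[n,np.ones(len(n))]@R
def onz(f,uv,z):
    o,d=ray(f,uv); return (o+d*((z-o[2])/d[:,2])[:,None])[:,:2]
def proj(f,X):
    fl=240/np.tan(np.radians(f["fov_y"]/2)); K=np.array([[fl,0,f["cx"]],[0,fl,f["cy"]],[0,0,1.]])
    return cv2.projectPoints(np.array(X,float).reshape(-1,1,3),cv2.Rodrigues(np.array(f["R"]))[0],np.array(f["t"],float),K,np.array([f["k1"],0,0,0.]))[0].reshape(-1,2)
def quat(phi):  # tool down, closing line at angle phi (world, rad)
    a=(phi+np.pi/2)/2; return np.array([np.cos(a),np.sin(a),0,0])
G=0.155
E
python3 - <<'E'
from h import *
f=cams.grab_frame("top"); np.set_printoptions(precision=4,suppress=True)
s=cams.grab_frame("scene")
print("caddy",onz(f,[(253,188),(364,202)],.046),onz(f,[(355,279),(243,265)],.032))
print("tins hex,sq,rnd",onz(f,[(274,203),(336,211),(299,238)],.121),"scene",onz(s,[(321,263),(285,219),(329,225)],.121))
print("big",onz(f,[(307,213)],.066),"small",onz(f,[(266,254)],.048))
t=onz(f,[(462,213),(540,207),(555,361),(478,367)],.02);print("tray",t,t.mean(0))
p=onz(f,[(127,225),(209,227),(204,308),(120,305)],.062);print("pan",p,p.mean(0))
q=read_state()["joint_pos"]
for n,x,y in(("cad",.5,0.02),):
  for ph in(90,75,105,-90,0):
    print(ph,manip.inverse_kinematics([x,y,.42],quat(np.radians(ph))))
E
```

```text
caddy [[ 0.6721  0.1431]
 [ 0.6424 -0.0726]] [[ 0.4944 -0.0543]
 [ 0.5226  0.1637]]
tins hex,sq,rnd [[ 0.6291  0.0926]
 [ 0.6137 -0.0179]
 [ 0.566   0.0479]] scene [[ 0.6328  0.0967]
 [ 0.6165 -0.0134]
 [ 0.5685  0.0491]]
big [[0.6188 0.0365]] small [[0.5428 0.1164]]
tray [[ 0.6237 -0.2685]
 [ 0.6351 -0.4265]
 [ 0.3312 -0.4453]
 [ 0.3222 -0.2923]] [ 0.478  -0.3581]
pan [[0.5996 0.3868]
 [0.5942 0.2245]
 [0.4403 0.232 ]
 [0.4453 0.3964]] [0.5199 0.3099]
90 [-0.2866  0.2931  0.1939  2.0981 -0.0812  0.7572  1.5291]
75 [-0.3255  0.2953  0.2427  2.0997 -0.102   0.7573  1.2904]
105 [-0.2474  0.2915  0.145   2.0965 -0.0605  0.7573  1.7681]
-90 [-0.8139  0.4118  0.9127  2.1171 -0.4498  0.8159 -1.1951]
0 [-0.5372  0.3202  0.5151  2.1078 -0.2257  0.7656  0.1199]
```

Run:
```python
from h import *
manip.goto([.56,.042,.44],quat(np.radians(82)))
f=cams.grab_frame("wrist"); cv2.imwrite("pics/w1.png",f["color"])
np.savez("w1.npz",**f); s=read_state(); print(s["time"],s["tool_pos"],-np.array(f["R"]).T@f["t"],f["R"][2])
for n,X in(("hex",(.630,.094,.121)),("sq",(.615,-.016,.121)),("rnd",(.567,.048,.121))): print(n,proj(f,X))
```

```text
2.725 [0.56013148 0.04317734 0.43989331] [0.49634995 0.05255695 0.41001916] [ 0.25562748 -0.03475692 -0.96615037]
hex [[380.30704353 293.29804166]]
sq [[260.41134978 293.61849359]]
rnd [[322.00597412 234.47007289]]
```

View pics/w1.png

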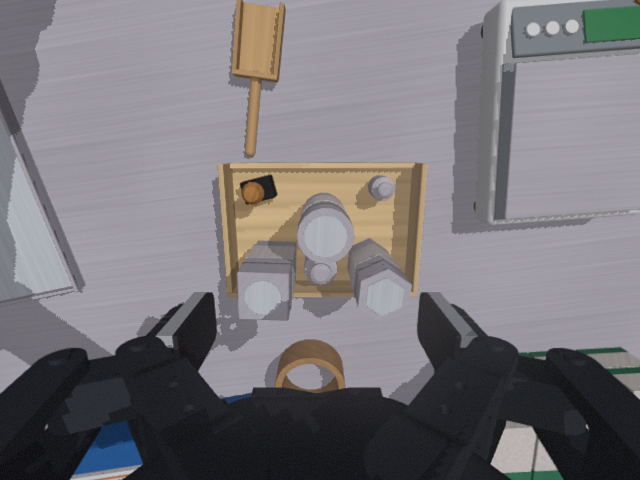

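The wrist view agrees with the top view to a few pixels: square tin top at about (263,295), round at (325,235), hex at (381,292) and knob at (320,270). I'll enlarge the tins to get the yaw of the hex and square ones.

Run:
```python
import cv2
i=cv2.imread("pics/w1.png")[190:330,220:420]
cv2.imwrite("pics/w1c.png",cv2.resize(i,None,fx=4,fy=4,interpolation=cv2.INTER_CUBIC))
```

```text
(no output)
```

View pics/w1c.png

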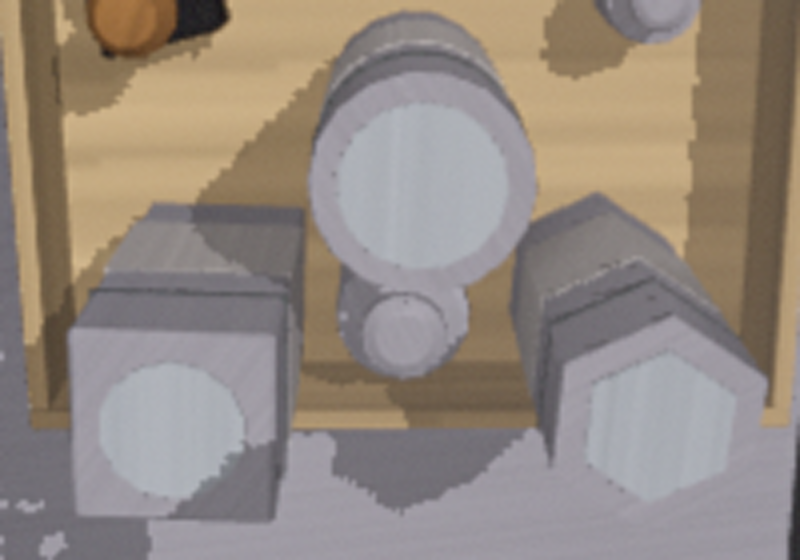

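Run:
```python
from h import *
np.set_printoptions(precision=4,suppress=True)
f=dict(np.load("w1.npz")); c=lambda p:np.array(p)/4.+[220-.375,190-.375]
S=onz(f,c([(72,327),(278,333),(273,521),(76,516)]),.121)
def ed(P,n):
    d=np.roll(P,-1,0)-P; a=np.arctan2(d[:,1],d[:,0]); print(" sides",np.hypot(*d.T)," edge angles",np.degrees(a))
    per=2*np.pi/n; return np.degrees(np.angle(np.exp(1j*n*a).mean())/n)
print("sq",S.mean(0),ed(S,4))
L=onz(f,c([(590,395),(668,351),(736,384),(724,463),(655,500),(588,462)]),.121)
print("hex lid",L.mean(0),ed(L,6))
H=onz(f,c([(564,362),(673,316),(767,380),(552,468)]),.121); print("hex outer",H,ed(H[:3],6), (H[2]+H[3])/2)
R=onz(f,c([(309,182),(536,182),(423,70),(423,182)]),.121); print("rnd",R)
print("big",onz(f,c([(404,334)]),.066),"small",onz(f,c([(650,0)]),.048))
C=onz(f,[(221,163),(426,163)],.018); print("lip",C)
B=onz(f,[(228,297),(418,297)],.046); print("back",B)
```

```text
sides [0.0468 0.0473 0.0466 0.0474]  edge angles [ 80.3153 -10.5477 -99.5061 169.7538]
sq [ 0.6179 -0.0138] -9.996161381385166
 sides [0.0205 0.018  0.0199 0.0183 0.0189 0.0168]  edge angles [ 113.8954   55.3804  -12.1627  -66.6796 -129.0625  172.7453]
hex lid [0.6335 0.0977] -7.627913528209565
 sides [0.0268 0.0274 0.0471]  edge angles [ 106.6423   47.3825 -103.3358]
hex outer [[0.6145 0.0773]
 [0.6068 0.103 ]
 [0.6254 0.1231]
 [0.6405 0.0718]] -12.63930074994924 [0.6329 0.0974]
rnd [[0.5645 0.0259]
 [0.5714 0.0756]
 [0.5433 0.0541]
 [0.568  0.0509]]
big [[0.623  0.0399]] small [[0.5448 0.117 ]]
lip [[ 0.4937 -0.056 ]
 [ 0.5257  0.1744]]
back [[ 0.6448 -0.0721]
 [ 0.6755  0.1481]]
```

```bash
cat >> h.py <<'E'
PH=np.radians(80)
TIN=dict(rnd=(.5675,.0495),sq=(.617,-.014),hex=(.633,.097)); BIG=(.623,.040)
TRAY=dict(rnd=(.383,-.366),sq=(.478,-.358),hex=(.573,-.350))
def st(): 
    s=read_state(); return s["time"],np.round(s["tool_pos"],4),round(s["gripper_width"],3),round(float(s["finger_force"]),1),np.round(s["force"],1)
def pick(xy,zg,zlift,opening=.77,force=30,ph=PH):
    eoat.grip(opening)
    manip.goto([*xy,max(zlift,zg+.06)],quat(ph)); manip.servo_line([*xy,zg],.12)
    eoat.grip(0.,force); print("gripped",*st())
    manip.servo_line([*xy,zlift],.2); manip.pause(.1); print("lifted",*st())
def place(xy,zp,ztrav,zup,ph=PH,opening=.77):
    """zp: tool height at which the foot should just touch"""
    manip.goto([*xy,ztrav],quat(ph)); manip.servo_line([*xy,zp+.012],.2); down(xy,zp,opening); manip.servo_line([*xy,zup],.2)
def down(xy,zp,opening):
    manip.servo_line([*xy,zp+.003],.04); manip.pause(.15); f0=read_state()["force"][2]
    for dz in np.arange(.002,-.0031,-.001):
        manip.servo_line([*xy,zp+dz],.02); df=read_state()["force"][2]-f0
        if abs(df)>1.: break
    print("down dz",dz,"df",df,*st()); eoat.grip(opening); manip.pause(.1)
E
python3 - <<'E'
from h import *
zg=.098+G
for n in TRAY: print(n,manip.inverse_kinematics([*TRAY[n],.38],quat(PH)),manip.inverse_kinematics([*TRAY[n],.25],quat(PH)))
pick(TIN["rnd"],zg,.385)
place(TRAY["rnd"],zg-.002,.385,.385)
print(*st())
f=cams.grab_frame("top"); cv2.imwrite("pics/t1.png",f["color"])
f=cams.grab_frame("scene"); cv2.imwrite("pics/s1.png",f["color"])
E
```

```text
rnd [ 0.39930391  0.40073976  0.36513832  2.08173533 -0.21929145  0.69492786
  2.30356416] [ 0.54249565  0.59890834  0.18434149  2.15755179 -0.26486468  0.40577988
  2.33580043]
sq [ 0.35569989  0.4743758   0.29197561  1.93526236 -0.19232015  0.75858945
  2.15363252] [ 0.43562602  0.65280012  0.18651454  2.00757151 -0.23651452  0.50145358
  2.18897477]
hex [ 0.29465413  0.56287722  0.27603228  1.76589156 -0.19661047  0.83977141
  2.05825465] [ 0.33379406  0.72252348  0.22109844  1.8358032  -0.25559581  0.61089866
  2.10796405]
gripped 4.9333 [0.5679 0.0495 0.2539] 0.577 30.9 [ 0.3 -0.1  5.6]
lifted 5.8417 [0.5667 0.0495 0.3832] 0.581 31.3 [-0.  -0.3 -2.6]
down dz 0.0 df 9.368642927791942 9.5417 [ 0.383  -0.3661  0.2519] 0.58 32.1 [-0.8  1.9  7.8]
10.7667 [ 0.3827 -0.3655  0.3842] 0.772 0.0 [ 0.1  0.4 -0.1]
```

View pics/s1.png

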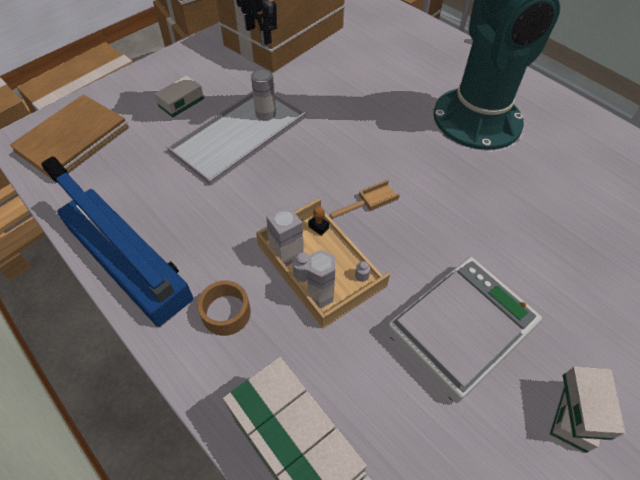

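The scene view shows the round tin upright on the tray at about (264,95), with everything else undisturbed. Next are the square and hex tins.

Run:
```python
from h import *
zg=.098+G
for n in("sq","hex"):
    pick(TIN[n],zg,.385 if n=="sq" else .36)
    place(TRAY[n],zg-.002,.385,.385); print(*st())
manip.goto([.56,.042,.40],quat(np.radians(82)))
f=cams.grab_frame("wrist"); np.savez("w2.npz",**f); cv2.imwrite("pics/w2.png",f["color"]); print(*st())
f=cams.grab_frame("top"); cv2.imwrite("pics/t2.png",f["color"]); np.savez("t2.npz",**f)
print(proj(dict(np.load("w2.npz")),(.623,.040,.066)))
```

```text
gripped 14.1833 [ 0.6174 -0.0142  0.2539] 0.556 31.6 [-0.1 -0.1  3.7]
lifted 15.0917 [ 0.6162 -0.0138  0.3831] 0.557 31.2 [-0.7  0.2 -0.9]
down dz 0.0 df 6.794231693779873 18.5083 [ 0.478  -0.3581  0.2519] 0.557 31.7 [-0.5  0.7  5.8]
19.7417 [ 0.4776 -0.3575  0.384 ] 0.771 0.0 [-0.2  0.4 -1.4]
gripped 23.05 [0.6334 0.0969 0.2541] 0.549 30.7 [ 0.1 -0.8  5.1]
lifted 23.8333 [0.632  0.0971 0.358 ] 0.552 30.6 [ 0.7  1.1 -1.5]
down dz 0.002 df 1.2421370827251608 27.025 [ 0.573  -0.35    0.2529] 0.549 30.6 [-0.7 -0.5 -0.8]
28.2583 [ 0.5725 -0.3495  0.384 ] 0.77 0.0 [-0.2  0.7 -0.4]
29.7667 [0.5604 0.0402 0.4   ] 0.771 0.0 [ 0.3  0.2 -0.3]
[[324.92520633 286.68934841]]
```

View pics/w2.png

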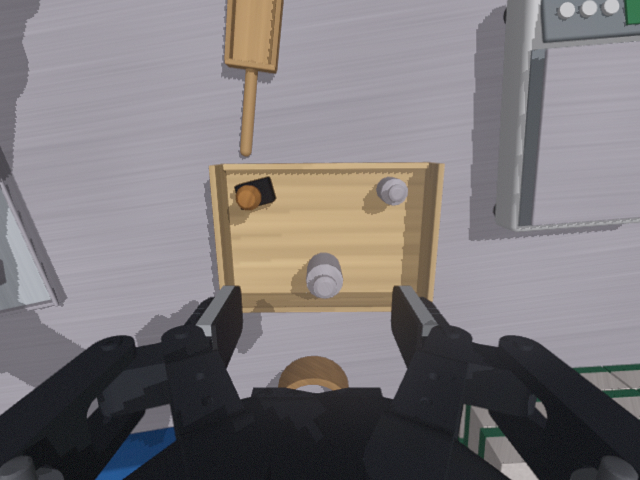

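View pics/t2.png

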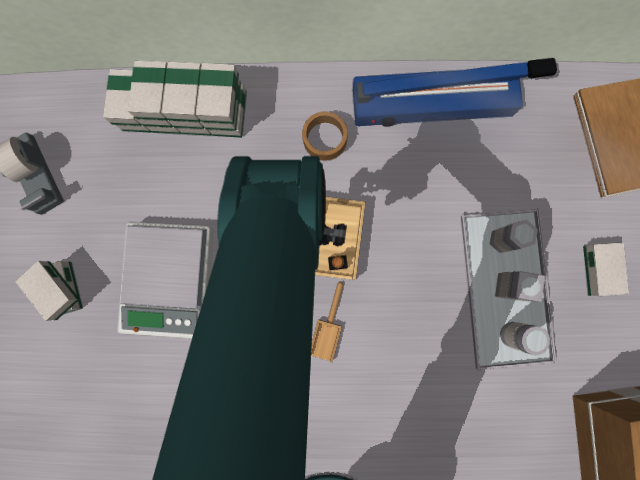

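All three tins stand upright on the tray, at (518,233), (525,287) and (530,340) in the top view. The knob is at (324,286) in the wrist view, where it was predicted to be. I'll enlarge the pan to find its middle.

Run:
```python
import cv2
i=cv2.imread("pics/t2.png")[212:347,108:220]
cv2.imwrite("pics/pan.png",cv2.resize(i,None,fx=4.4,fy=4.4,interpolation=cv2.INTER_CUBIC))
```

```text
(no output)
```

View pics/pan.png

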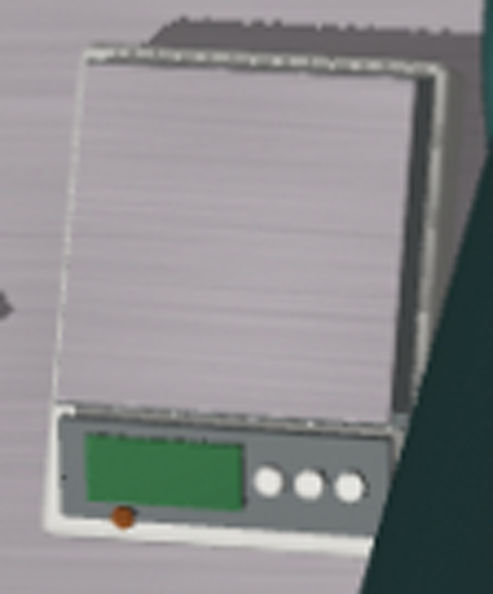

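Run:
```python
from h import *
f=dict(np.load("t2.npz"))
P=onz(f,np.array([(85,63),(415,77),(391,424),(58,402)])/4.4+[108-.39,212-.39],.062)
d=np.roll(P,-1,0)-P; c=P.mean(0); print(P,np.hypot(*d.T),c)
assert np.hypot(*(c-[.52,.305]))<.015
zg=.036+G
pick(BIG,zg,.34,force=60,ph=np.radians(82))
np.save("pan.npy",c)
place(c,zg+.056,.37,.40,ph=np.radians(82)); print(*st())
manip.goto([.40,.15,.45],quat(np.radians(82)))
f=cams.grab_frame("top"); cv2.imwrite("pics/t3.png",f["color"]); np.savez("t3.npz",**f)
s=cams.grab_frame("scene"); cv2.imwrite("pics/s3.png",s["color"]); np.savez("s3.npz",**s)
print(*st(),"expect",proj(f,(*c,.122)),proj(s,(*c,.122)))
x,y=proj(s,(*c,.08))[0].astype(int)
i=cv2.resize(s["color"][y-75:y+75,x-100:x+100],None,fx=2,fy=2); j=cv2.resize(f["color"][200:350,100:300],None,fx=2,fy=2)
cv2.imwrite("pics/b3.png",np.hstack([i,j])); print(x-100,y-75)
```

```text
[[0.59781244 0.38687297]
 [0.59027246 0.23822151]
 [0.44031195 0.24644473]
 [0.44915676 0.3949067 ]] [0.14884256 0.1501858  0.14872521 0.14887261] [0.5193884  0.31661148]
gripped 32.2333 [0.6233 0.0397 0.192 ] 0.427 60.0 [-1.4 -0.4  5.9]
lifted 33.225 [0.622  0.0402 0.338 ] 0.428 60.5 [-0.8  0.3 -4.9]
down dz 0.0 df 10.267294566290426 36.35 [0.5195 0.3166 0.248 ] 0.431 61.4 [-1.6 -0.4  5.7]
37.7583 [0.5188 0.3164 0.399 ] 0.768 0.0 [-0.2 -1.  -0.2]
38.7083 [0.4013 0.1518 0.4499] 0.768 0.0 [0.4 0.5 0.1] expect [[149.45928531 264.92379104]] [[468.94480357 307.72937387]]
362 244
```

View pics/b3.png

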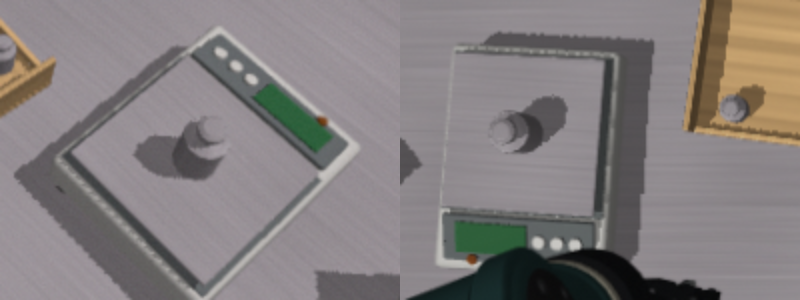

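The weight stands upright on the pan. Its knob is at (468,308) in the scene view and about (151,266) in the top view, within about 3 mm of the pan's middle. Now I'll put the tins back.

```bash
sed -i 's/abs(df)>1\./abs(df)>2./' h.py
python3 - <<'E'
from h import *
zg=.098+G
for n in("hex","sq","rnd"):
    print(n); pick(TRAY[n],zg-.002,.385); w=read_state()["gripper_width"]
    assert .52<w<.62
    place(TIN[n],zg,.385,.385); print(*st())
manip.goto([.40,-.10,.45],quat(PH))
manip.goto([.267,.674,.405],quat(PH)) if manip.inverse_kinematics([.267,.674,.405],quat(PH)) is not None else 0
f=cams.grab_frame("top"); np.savez("t4.npz",**f); s=cams.grab_frame("scene")
print(*st())
j=cv2.resize(f["color"][170:300,220:390],None,fx=2.3,fy=2.3); i=cv2.resize(s["color"][180:340,230:500],None,fx=400/270,fy=400/270)
h=max(i.shape[0],j.shape[0]); pad=lambda a:cv2.copyMakeBorder(a,0,h-a.shape[0],0,0,0)
cv2.imwrite("pics/b4.png",np.hstack([pad(i),pad(j)])); cv2.imwrite("pics/t4.png",f["color"])
E
```

```text
hex
gripped 42.4167 [ 0.5733 -0.3504  0.252 ] 0.548 31.1 [-1.2  0.2  3.3]
lifted 43.3333 [ 0.5726 -0.3492  0.3829] 0.55 30.9 [-0.2 -0.9 -1.5]
down dz 0.0 df 5.596776526612311 47.0083 [0.6332 0.0968 0.254 ] 0.55 31.3 [-1.2 -0.5  4.6]
48.2417 [0.6323 0.0973 0.384 ] 0.769 0.0 [-0.5  0.3  0.5]
sq
gripped 51.7667 [ 0.4783 -0.3583  0.2518] 0.554 31.4 [-0.4 -0.9  4.1]
lifted 52.6833 [ 0.4776 -0.3572  0.3833] 0.559 31.0 [ 0.2  0.8 -0.6]
down dz 0.0 df 5.596538237751481 56.0917 [ 0.617  -0.0142  0.2538] 0.561 31.6 [-2.3 -0.   5.1]
57.3167 [ 0.6164 -0.0136  0.384 ] 0.769 0.0 [-0.7 -0.  -0.8]
rnd
gripped 60.6333 [ 0.3832 -0.3662  0.2518] 0.58 30.6 [0.3 1.2 6.3]
lifted 61.55 [ 0.3827 -0.3653  0.3835] 0.581 31.3 [ 0.5 -0.2 -2.8]
down dz 0.0 df 6.986561624016073 65.2417 [0.5676 0.0493 0.2538] 0.579 31.7 [-1.3  0.9  5.9]
66.4583 [0.5669 0.0499 0.3841] 0.77 0.0 [-0.8 -0.3 -0.5]
70.2583 [0.2683 0.6731 0.4055] 0.769 0.0 [ 0.9 -0.4 -0.4]
```

View pics/b4.png

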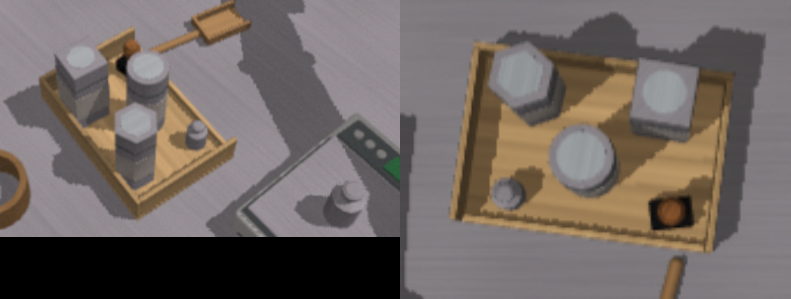

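View pics/t4.png

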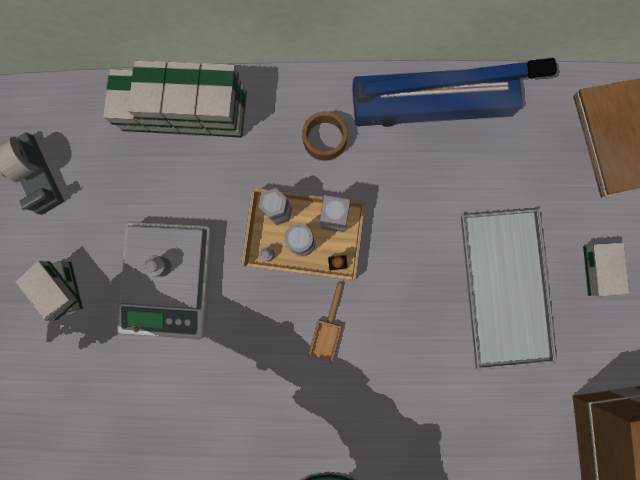

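The top view shows all three tins upright in their original spots, at (274,204), (336,211) and (299,239). The weight is in the middle of the pan, the small weight hasn't moved and the tray is empty, so I'm handing in.

```bash
python3 -c "
from h import *
print(manip.hand_in())"
```

```text
the job is handed in; nothing more can be done
None
```

The job is handed in at about 70 s of robot time: the large weight stands within about 3 mm of the middle of the scale pan, all three tins are back upright in their places in the caddy, and the small weight was not touched.

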